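Scoop the domed dishes out from under the rod shelf

TASK

Two domed copper dishes have slid under the low rod shelf on the jeweller's bench: take the flat scoop by its grip, slide its pan under the lip of the shelf so that both dishes ride up onto the pan, and draw them out. Carry the loaded scoop to the dark slate, set it down centred and flat on it with both dishes still lying in the pan bulge down, and let go. Never touch the dishes with the gripper, do not bump the shelf hard with the arm, and leave the other things on the bench where they are.

Things in the scene. Friction and masses are not known exactly. Their poses are not given: they have to be found in the camera images.
- shelf: Low fixed shelf of steel rods on the bench, 320 mm long (its y), 114 mm deep (its x); yaw up to 0.2 rad. Origin on the bench under the middle of the overhang. Its open side is its own -x side, which faces the robot. 12 mm square posts at the corners leave 296 mm free between them along y. The top rods lie 50 mm apart, so the dishes can be seen from above.
- shelf_lip (a point): Middle of the front lip (a red bar 12 mm square), on its front face at its lower edge: shelf x = -50 mm, 65 mm above the bench; the bar's top and the shelf's top are at 77 mm.
- shelf_stop (a point): Middle of the near face of the dark wooden stop bar that lies on the bench along the back of the shelf, at bench height: shelf x = +50 mm. The bar is 20 mm high; above it the back is open.
- scoop: Loose flat aluminium scoop, 0.32 kg, lying on the bench at one side, front roughly away from the robot. Origin: centre of the pan's underside; x to the open front edge, z up. Pan 190 mm long (x -95 to +95), 152 mm wide (148 inside), floor 2 mm thick right to the front edge; side walls, tops 16 mm up, run from the rear wall to x = +70 mm. A blue upright grip stands at x = -70 mm.
- scoop_grip (a point): Point in the blue upright grip, on its centre line, 80 mm above the scoop's underside, at scoop x = -70 mm, y = 0; its axes are the scoop's. The grip is 36 mm long in x and 20 mm thick in y; its flat top is 100 mm above the underside, its brass foot reaches up to 12 mm. Grasp it here, fingers closing along the scoop's y.
- dish_a: Shallow domed copper dish, 60 mm across, 12 mm high, 45 g, lying bulge down on the bench under the shelf. Origin at the centre of its underside, z up. Flat foot 24 mm across; from there the underside rises to the rim, which is 10 to 12 mm up, so a pan pushed at it first slides it back against the stop bar and then goes under it.
- dish_b: The same kind of dish, beside dish_a along the shelf's y (on its -y side), centres 64 to 74 mm apart, up to 6 mm nearer or farther in x.
- slate: Fixed dark slab on the bench at the other side from the scoop's start, 200 mm (x) by 190 mm (y), 20 mm high. Origin at the centre of its underside, so its top is at origin z + 20 mm.
- doming_block: Bystander: steel doming cube, 50 mm, with round hollows. Origin at the centre of its underside.
- jar: Bystander: amber glass jar, 64 mm across, 75 mm high. Origin at the centre of its underside.
- tin: Bystander: round tin, 72 mm across, 55 mm high. Origin at the centre of its underside.
- bench_block: Bystander: flat steel bench block, 75 x 75 x 18 mm, on the bench beyond one end of the shelf. Origin at the centre of its underside.
Not all that is in view belongs to the job. Leave any green look-alike of the dish_b alone.

How it is judged:
On the way:
1. both dishes lie bulge down in the scoop's pan (x of dish_a in the frame of scoop between -0.09 and 0.09 m and y of dish_a in the frame of scoop between -0.074 and 0.074 m and z of dish_a in the frame of scoop between 0 and 0.012 m and angle between each of dish_a, dish_b's own z axis and vertical below 0.35 rad and x of dish_b in the frame of scoop between -0.09 and 0.09 m and y of dish_b in the frame of scoop between -0.074 and 0.074 m and z of dish_b in the frame of scoop between 0 and 0.012 m), for 0.2 s.
At the end, for the whole second after the job is handed in: The scoop rests flat (within 0.06 rad) on the slate, its centre within 40 mm of the slate's centre in plan, whichever way it is turned, and both dishes lie at rest in its pan, bulge down (all of step 1 and linear speed of each of dish_a, dish_b, scoop below 0.02 m/s and horizontal distance between scoop and slate below 0.04 m and height (world z) of scoop between 0.016 and 0.025 m and angle between scoop's own z axis and vertical below 0.06 rad); the robot touches nothing.
It fails at once if the gripper or arm touches a dish (contact force between any of the fingers, the arm and dish_a above 0.5 N or contact force between any of the fingers, the arm and dish_b above 0.5 N).
It fails at once if the gripper or arm bumps the shelf with more than 15 N (contact force between any of the fingers, the arm and shelf above 15 N).
It fails at once if a bystander (doming block, jar, tin, bench block) is moved more than 30 mm (distance of any of doming_block, jar, tin, bench_block from where it was at the start of the episode above 0.03 m).
It also fails if it takes over 62 s, if anything falls off the work surface, if the arm or the gripper's body presses on something with over 40 N, if the wrist force passes 120 N, or if a joint passes its speed limit or range.

ROBOT

A 6-joint arm with a two-finger parallel gripper is mounted at the origin on the work surface. World frame = base frame: x ahead of the robot, y to its left, z up, the work surface at z = 0. Lengths are in m, angles in rad, forces in N, time in s.
With the tool pointing down it reaches from about 0.25 to 0.85 m from the base axis. Payload 12.5 kg.
Tool frame: the origin (TCP) lies at the very end of the fingers, on their centre line; the grasp point (between the pads) lies 19 mm behind it (arm.hold_point_z is the distance from the TCP to the grasp point, in m); z points along the fingers, y is the line along which they close (so a half turn about z gives the same grasp; the last joint's range is limited). The gripper opens to 93 mm and grips with 3 to 60 N. Pads are 15 mm wide; open, the fingers measure 128 mm over their backs; the gripper's body (75 mm by 188 mm) begins 65 mm behind the grasp point.
Start: joints at [1.21, 0.351, 1.652, -0, 1.139, -0.085], TCP at [0.15, 0.529, 0.219] pointing down, gripper open.
Joint ranges: [-2.75, 2.75], [-0.79, 2.1], [0.01, 2.65], [-1.57, 4.71], [0.07, 3.14], [-2.87, 2.87]. Speed limits (rad/s): [2.22, 2.22, 2.79, 3.14, 3.14, 3.14].

INTERFACE

Orientations are given as a rotation vector (axis times angle).
In Python, from cell import status, vision, close_job, arm gives the robot as it stands.
- The arm moves only by the shell command python3 -m pendant 'ROWS'. ROWS is JSON, a list of rows, each a list of 5 numbers: the closure, from 0 (fully open) to 1 (shut), then the shift along the tool's x, y, z normalised to -1 to 1, where 1 is 0.4 m, then the turn about the tool's z normalised to -1 to 1, where 1 is pi rad. In form: [[gripper, x, y, z, spin], ...]. A call has 1 to 8 rows; each row is the pose to reach, as a shift and turn from the pose commanded when the call began, along the tool's axes at that moment, turning the shorter way round; what a row does not reach only later rows make up. A row lasts 1/10 s, in which the tool goes at most 50 mm and 8.59 degrees, less where a joint would pass 70% of its speed; a pose out of reach is approached as far as the arm can. A call with a number of a shift or a turn outside -1 to 1 is refused whole. A call with a gripper value outside its range is refused whole. The fingers move at their own pace and stop on an object; the grip force is fixed at half the most. Time passes only in rows, so rows that repeat a pose let the fingers close. It gives the time, the measured TCP pose, the force, the opening and the grip force at its end, in the units of the state.
- status.state(): the state, without advancing time (a new reading comes with each control period).
- vision.get_image(name): name is "side" or "top" or "wrist"; returns a dict with "img" (480x640x3 uint8, blue, green, red), "intrinsics" (3x3 intrinsics, pixels), "D" ([k1, k2, p1, p2, k3] as OpenCV has them; the pictures are not rectified), "xyz" and "orientation" of the camera in the world. Camera axes: x right, y down, z forward; pixel columns grow to the right and rows downward; lengths in m; the calibration is good to about 2 mm. A picture is of the moment at which its call begins. There is no depth.
- close_job(): hands the job in; it is judged then, once.
Trained networks look in the newest picture that a camera, given by its name, has taken for a name from the list of things; names that differ only in an ending like _2 or _b are one class to them, and where a whole thing is asked for, a point or a joint stands for the part that bears it (a point fixed in the world has none). Each returns a list of dicts, best first, with "score" (0 to 1); they miss things now and then, are a little off and sometimes report something else, mostly with a low value. They report only what shows in the picture. A call takes as long as a camera call. They do not tell look-alikes from the thing itself.
- vision.recognise(camera, name): "bbox" ([left, top, right, bottom] in pixels, round what is visible of it).
- vision.trace(camera, name): "region" (480x640 bool, what is visible of it) and "bbox" ([left, top, right, bottom] in pixels, round what is visible of it).
The state is a dict: "t": time; "qpos": joint angles; "joint_velocities": joint speeds; "joint_torque": joint torques, N m; "ee_pos": TCP position; "ee_rot": TCP orientation; "wrist_force": force on the tool from outside, world axes, zero at the start; "wrist_torque": the same for the moment, N m; "width": finger opening in m; "grip_force": force on a finger pad.
Only numpy, scipy, OpenCV 4.12 (cv2) and the standard library are available. Lean on these libraries where they do the work, as an engineer would, in place of code of your own. Each camera call takes 0.05 s, during which the arm holds its last target. There are 200 camera calls.

## Working session

There is one attempt and no reset: what is moved stays moved. The work goes in short steps, Python scripts to look and compute and a shell command to move; the robot and the scene stay as the last step left them, time stands still between calls to the robot, and variables do not carry over. Pictures are saved under pics/ and viewed, at most 13 in all, crops included, and the job is handed in when it is done.

```bash
mkdir -p pics; ls; cat > h.py <<'E'
import numpy as np,cv2
from scipy.spatial.transform import Rotation as R
from cell import status,vision,close_job,arm
def ray(im,uv):
    uv=np.array(uv,float).reshape(-1,1,2)
    n=cv2.undistortPoints(uv,np.array(im["intrinsics"]),np.array(im["D"])).reshape(-1,2)
    return np.c_[n,np.ones(len(n))]@R.from_rotvec(im["orientation"]).as_matrix().T
def onz(im,uv,z):
    d=ray(im,uv); c=np.array(im["xyz"]); return c+d*((z-c[2])/d[:,2])[:,None]
def proj(im,P):
    rv=R.from_rotvec(im["orientation"]).inv(); t=-rv.apply(im["xyz"])
    return cv2.projectPoints(np.array(P,float).reshape(-1,3),rv.as_rotvec(),t,np.array(im["intrinsics"]),np.array(im["D"]))[0].reshape(-1,2)
E
python3 - <<'E'
from h import *
s=status.state();print(s)
for c in("top","side"):
    im=vision.get_image(c);cv2.imwrite(f"pics/{c}0.png",im["img"]);print(c,im["xyz"],im["orientation"],im["intrinsics"])
    for n in("shelf","scoop","scoop_grip","dish_a","slate","doming_block","jar","tin","bench_block"):
        for d in vision.trace(c,n):
            if d["score"]<.3: continue
            m=d["region"].astype(np.uint8);r=cv2.minAreaRect(cv2.findNonZero(m))
            print(n,round(d["score"],2),d["bbox"],[np.round(x,1) for x in r],np.round(onz(im,r[0],0)[0],3))
E
```

```text
pics
{'t': 0.0, 'qpos': array([ 1.21041600e+00,  3.51230633e-01,  1.65239064e+00, -2.97847247e-06,
        1.13912953e+00, -8.45957695e-02]), 'joint_velocities': array([ 1.32277939e-03, -5.59518430e-04,  8.56746062e-04,  8.82193903e-04,
        5.88083800e-05,  5.85484813e-05]), 'joint_torque': array([ 5.80575252e-04, -4.97311735e+01, -2.85259563e+01,  7.00373878e-02,
        2.54192145e-02, -1.31465977e-04]), 'ee_pos': array([0.14962074, 0.52890759, 0.21811722]), 'ee_rot': array([-4.31793071e-01, -3.11152164e+00,  1.77517668e-03]), 'wrist_force': array([ 0.13982628, -0.09862696, -0.57383646]), 'wrist_torque': array([ 0.02886313, -0.00982778,  0.00335151]), 'grip_force': 0.0, 'width': 0.09269404961643057}
top [ 0.39556889 -0.00548099  1.37801179] [-2.1410386   2.14397774 -0.174266  ] [[618.42471219   0.         318.7134048 ]
 [  0.         618.42471219 243.15751755]
 [  0.           0.           1.        ]]
shelf 0.74 [241.9, 161.4, 389.2, 238.4] [array([314.1, 199.4]), array([148.2,  57.9]), np.float64(10.1)] [ 0.714 -0.003  0.   ]
scoop 0.65 [441.1, 267.4, 522.6, 364.0] [array([47
[... 2612 characters left out ...]
37. ]), array([16., 23.]), np.float64(90.0)] [ 0.865 -0.023  0.   ]
dish_a 0.56 [346.3, 236.0, 365.6, 248.5] [array([355.8, 239.9]), array([13. , 18.9]), np.float64(84.3)] [0.719 0.038 0.   ]
slate 0.64 [162.1, 164.7, 249.1, 220.3] [array([204.3, 191.2]), array([51.7, 81. ]), np.float64(81.0)] [0.454 0.379 0.   ]
doming_block 0.58 [255.9, 148.2, 282.2, 174.1] [array([268.5, 159.5]), array([27., 25.]), np.float64(90.0)] [ 0.665  0.433 -0.   ]
doming_block 0.33 [352.7, 253.7, 379.0, 269.9] [array([365.5, 260. ]), array([18., 23.]), np.float64(90.0)] [ 0.705 -0.032  0.   ]
jar 0.85 [434.3, 356.1, 470.0, 398.4] [array([451.2, 374.7]), array([33.6, 46.8]), np.float64(15.3)] [ 0.693 -0.384 -0.   ]
```

```bash
python3 - <<'E'
import cv2
a=cv2.imread("pics/top0.png");cv2.imwrite("pics/top0c.png",cv2.resize(a[110:390,80:540],(800,487),interpolation=cv2.INTER_CUBIC))
a=cv2.imread("pics/side0.png");cv2.imwrite("pics/side0c.png",cv2.resize(a[140:480,150:500],(618,600),interpolation=cv2.INTER_CUBIC))
E
```

```text
(no output)
```

View pics/top0c.png

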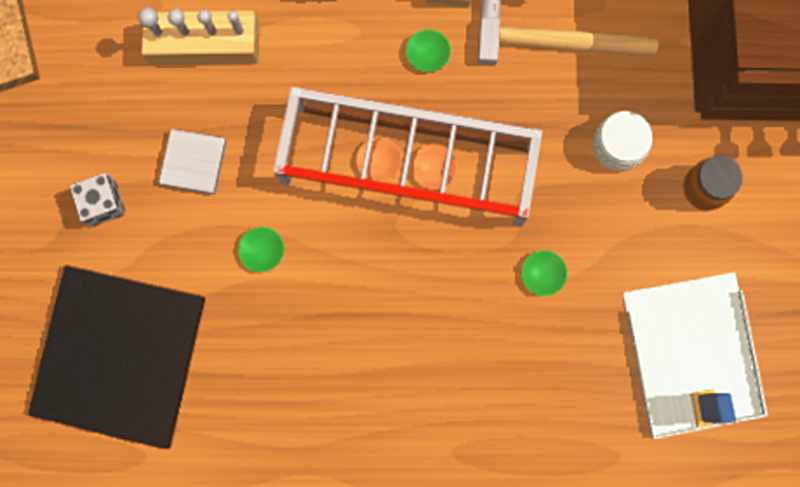

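View pics/side0c.png

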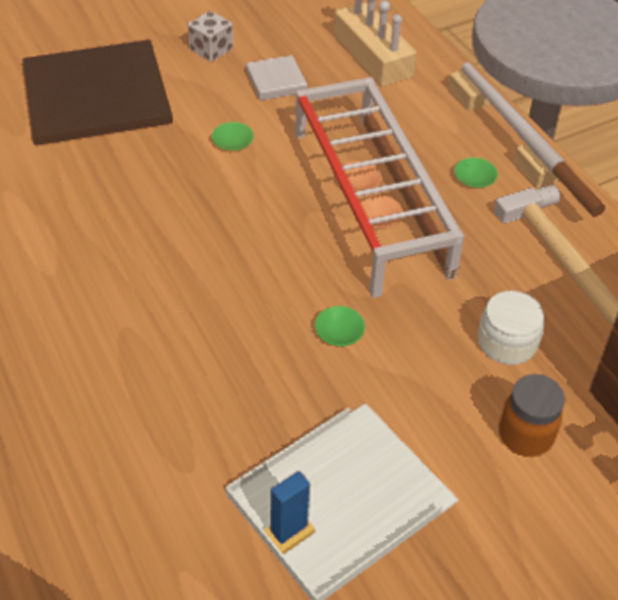

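The top crop shows the scoop at lower right (blue grip at about 714,408) and the slate at lower left. The shelf is in the middle, with its red lip from (285,170) to (525,213) and both copper dishes under it at (380,160) and (433,167). Green look-alikes lie at (260,249), (543,273) and (428,50). The side view agrees. Next I fit models to get exact poses.

```bash
cat >> h.py <<'E'
from scipy.optimize import minimize
def box(x0,x1,y0,y1,z0,z1): return np.array([[x,y,z] for x in(x0,x1) for y in(y0,y1) for z in(z0,z1)])
PAN=[np.r_[box(-.095,.07,-.076,.076,0,.016),box(.07,.095,-.076,.076,0,.002)],box(-.088,-.052,-.01,.01,0,.1)]
PAN=[box(-.095,.095,-.076,.076,0,.002),box(-.095,.07,-.076,-.074,0,.016),box(-.095,.07,.074,.076,0,.016),box(-.095,-.093,-.076,.076,0,.016),PAN[1]]
SLATE=[box(-.1,.1,-.095,.095,0,.02)]
LIP=[box(-.05,-.038,-.16,.16,.065,.077)]
def fit(obs,parts,p0,z=0):
    S=4 # subpixel mask
    def cost(p):
        c=0
        for im,m in obs:
            a=np.zeros((480,640),np.uint8)
            for P in parts:
                W=R.from_euler("z",p[2]).apply(P)+[p[0],p[1],z]
                h=cv2.convexHull(proj(im,W).astype(np.float32)).reshape(-1,2)
                t=np.zeros_like(a);cv2.fillConvexPoly(t,np.round(h*16).astype(np.int32),255,cv2.LINE_AA,4);a=np.maximum(a,t)
            c+=np.abs(a/255.-m).sum()/m.sum()
        return c
    r=minimize(cost,p0,method="Nelder-Mead",options=dict(initial_simplex=np.array(p0)+np.array([[0,0,0],[.02,0,0],[0,.02,0],[0,0,.1]]),xatol=1e-4,fatol=1e-5))
    return r.x,r.fun/len(obs)
def trace(c,n): return vision.trace(c,n)[0]["region"].astype(float)
def red(im):
    h=cv2.cvtColor(im["img"],cv2.COLOR_BGR2HSV);return (((h[...,0]<4)|(h[...,0]>176))&(h[...,1]>215)&(h[...,2]>120)).astype(float)
E
python3 - <<'E'
from h import *
ims={c:vision.get_image(c) for c in("top","side")}
for nm,parts,p0 in(("scoop",PAN,[.45,-.375,.2]),("slate",SLATE,[.45,.373,-.2])):
    o=[(ims[c],trace(c,nm)) for c in ims]
    for s in (o[:1],o[1:],o): print(nm,fit(s,parts,p0))
o=[(ims[c],red(ims[c])) for c in ims]; print([m.sum() for _,m in o])
for s in (o[:1],o[1:],o): print("shelf",fit(s,LIP,[.71,0,-.18]))
for c in ims:
    h=cv2.cvtColor(ims[c]["img"],cv2.COLOR_BGR2HSV)
    for d in vision.recognise(c,"dish_a"):
        b=d["bbox"]; q=onz(ims[c],[[(b[0]+b[2])/2,(b[1]+b[3])/2]],.008)[0]; print(c,d["score"],np.round(b,0),np.round(q,3))
E
```

```text
scoop (array([ 0.4527906 , -0.37330815,  0.16483046]), np.float64(0.04735606916836891))
scoop (array([ 0.45107152, -0.37511725,  0.17743716]), np.float64(0.027675581129562827))
scoop (array([ 0.45155386, -0.37479191,  0.17077785]), np.float64(0.0403146156802542))
slate (array([ 0.45067063,  0.37275647, -0.20761687]), np.float64(0.05003472494190751))
slate (array([ 0.45028323,  0.37546811, -0.2058859 ]), np.float64(0.08498424739874808))
slate (array([ 0.45060226,  0.37324512, -0.20681258]), np.float64(0.06852686641525872))
[np.float64(415.0), np.float64(0.0)]
shelf (array([ 0.70116603,  0.01327958, -0.16010774]), np.float64(1.836739900779589))
shelf (array([ 0.71,  0.  , -0.18]), np.float64(inf))
shelf (array([ 0.71,  0.  , -0.18]), np.float64(inf))
top 0.78 [379. 256. 409. 280.] [ 0.555 -0.182  0.008]
top 0.78 [216. 244. 244. 268.] [0.582 0.185 0.008]
top 0.71 [285. 185. 308. 215.] [0.711 0.037 0.008]
top 0.66 [315. 194. 344. 220.] [ 0.695 -0.039  0.008]
top 0.65 [312. 126. 336. 155.] [ 0.852 -0.026  0.008]
top 0.63 [241. 162. 390. 238.] [ 0.71  -0.007  0.008]
top 0.39 [475. 201. 504. 231.] [ 0.674 -0.406  0.008]
side 0.79 [353. 252. 380. 271.] [ 0.699 -0.044  0.008]
side 0.75 [350. 235. 368. 249.] [0.716 0.021 0.008]
side 0.6 [408. 228. 431. 245.] [ 0.861 -0.028  0.008]
side 0.52 [269. 206. 295. 225.] [0.594 0.19  0.008]h.py:29: RuntimeWarning: divide by zero encountered in scalar divide
  c+=np.abs(a/255.-m).sum()/m.sum()
  np.max(np.abs(fsim[0] - fsim[1:])) <= fatol):
```

```bash
cat >> h.py <<'E'
def red(im):
    b,g,r=[im["img"][...,i].astype(int) for i in range(3)]
    return ((r>110)&(g<r*.35)&(b<r*.35)).astype(float)
def rows(target,yaw_y):
    """normalised shift/spin from measured pose to TCP target with tool y at world angle yaw_y"""
    s=status.state();M=R.from_rotvec(s["ee_rot"]).as_matrix()
    d=M.T@(np.array(target)-s["ee_pos"]); a=np.arctan2(M[1,1],M[0,1]); w=(yaw_y-a+np.pi)%(2*np.pi)-np.pi
    print("t",round(s["t"],2),"pos",np.round(s["ee_pos"],4),"yaw_y",round(a,3),"tilt",np.round(M[:,2],4),"F",np.round(s["wrist_force"],1),"w",round(s["width"],4),"q6",round(s["qpos"][5],2))
    print("-> shift",np.round(d/.4,4),"spin",round(-w/np.pi,4))
E
python3 - <<'E'
from h import *
ims={c:vision.get_image(c) for c in("top","side")}
o=[(ims[c],red(ims[c])) for c in ims]; print([(m.sum(),np.argwhere(m).min(0),np.argwhere(m).max(0)) for _,m in o])
for s in (o[:1],o[1:],o): print("shelf",fit(s,LIP,[.71,0,-.18]))
rows([.3826,-.3867,.2],.171+np.pi/2)
E
```

```text
[(np.float64(719.0), array([205, 243]), array([233, 378])), (np.float64(314.0), array([196, 320]), array([279, 363]))]
shelf (array([ 0.6995065 ,  0.00934287, -0.17351702]), np.float64(0.6327360986119066))
shelf (array([ 0.70369104,  0.02068477, -0.20770428]), np.float64(1.67746971400025))
shelf (array([ 0.70205994,  0.0188856 , -0.19013291]), np.float64(1.201430459057643))
t 1.5 pos [0.1498 0.5292 0.2186] yaw_y 1.295 tilt [ 0. -0. -1.] F [ 0.1  0.2 -0. ] w 0.0925 q6 -0.08
-> shift [-1.1836 -2.0447  0.0467] spin -0.1422
```

```bash
python3 -m pendant '[[0,-0.894,-0.864,0,-0.142],[0,-0.894,-0.864,0,-0.142],[0,-0.894,-0.864,0,-0.142],[0,-0.894,-0.864,0,-0.142],[0,-0.894,-0.864,0,-0.142],[0,-0.894,-0.864,0,-0.142],[0,-0.894,-0.864,0,-0.142],[0,-0.894,-0.864,0,-0.142]]'; python3 - <<'E'
from h import *
rows([.3826,-.3867,.2],.171+np.pi/2)
E
```

```text
t: 2.3
ee_pos: [0.3471, 0.1894, 0.219]
ee_rot: [-0.267, 3.129, 0.0]
wrist_force: [2.0, 1.1, -0.5]
width: 0.0931
grip_force: 0.0
t 2.3 pos [0.3471 0.1894 0.219 ] yaw_y 1.741 tilt [ 9.e-04  4.e-04 -1.e+00] F [ 2.   1.1 -0.5] w 0.0931 q6 -1.36
-> shift [ 0.157  -1.4345  0.047 ] spin -0.0001
```

```bash
python3 -m pendant '[[0,0,-0.95,0,0],[0,0,-0.95,0,0],[0,0,-0.95,0,0],[0,0,-0.95,0,0],[0,0,-0.95,0,0],[0,0,-0.95,0,0],[0,0,-0.95,0,0],[0,0,-0.95,0,0]]' >/dev/null; python3 -m pendant '[[0,0.157,-0.4,0,0],[0,0.157,-0.4,0,0],[0,0.157,-0.4,0,0],[0,0.157,-0.4,0,0],[0,0.157,-0.4,0,0],[0,0.157,-0.4,0,0]]'; python3 - <<'E'
from h import *
rows([.3826,-.3867,.2],.171+np.pi/2)
im=vision.get_image("wrist");cv2.imwrite("pics/w1.png",im["img"]);print(im["xyz"])
rows([.3826,-.3867,.2],.171+np.pi/2)
# now shelf unobstructed? lip edge fit from top
im=vision.get_image("top");m=red(im);P=np.argwhere(m)[:,::-1]
W=onz(im,P,.077);print("lip line",cv2.fitLine(W[:,:2].astype(np.float32),cv2.DIST_L2,0,.01,.01).ravel())
u=W[:,:2]-W[:,:2].mean(0);v=np.linalg.svd(u,full_matrices=0)[2];print(v,[np.percentile(u@q,[0,1,50,99,100]).round(4) for q in v])
cv2.imwrite("pics/shelf.png",cv2.resize(im["img"][150:250,230:400],(680,400),interpolation=cv2.INTER_CUBIC))
E
```

```text
t: 3.7
ee_pos: [0.3759, -0.3513, 0.2184]
ee_rot: [0.266, -3.13, -0.001]
wrist_force: [0.6, 0.9, 0.0]
width: 0.093
grip_force: 0.0
t 3.7 pos [ 0.3759 -0.3513  0.2184] yaw_y 1.74 tilt [-3.e-04  6.e-04 -1.e+00] F [0.6 0.9 0. ] w 0.093 q6 -2.58
-> shift [-0.0015 -0.0901  0.046 ] spin -0.0005
[ 0.29547477 -0.36424266  0.3840506 ]
t 3.75 pos [ 0.3761 -0.3508  0.2186] yaw_y 1.741 tilt [-2.e-04  5.e-04 -1.e+00] F [ 1.1  0.6 -0.3] w 0.0933 q6 -2.58
-> shift [-0.0007 -0.0913  0.0464] spin -0.0001
lip line [0.17858133 0.98392516 0.65328115 0.00434105]
[[ 0.1785813   0.98392516]
 [ 0.98392516 -0.1785813 ]] [array([-0.1461, -0.1429, -0.0002,  0.1445,  0.148 ]), array([-0.0058, -0.0056, -0.    ,  0.0056,  0.006 ])]
```

View pics/w1.png

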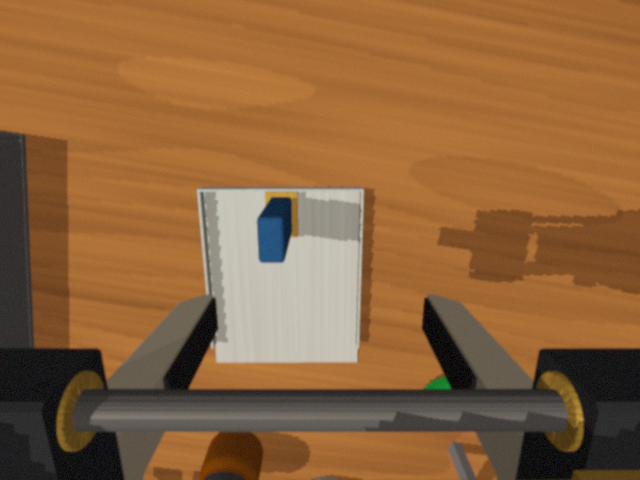

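View pics/shelf.png

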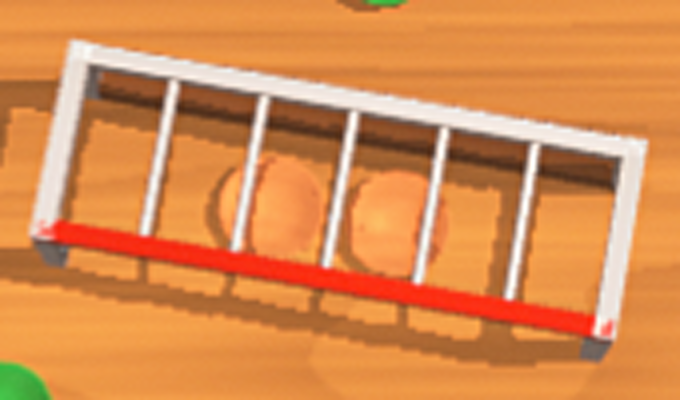

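The wrist view shows the scoop with the grip top at about (271,239). The shelf crop shows the two dishes at about (271,206) and (400,220), close behind the red lip.

```bash
python3 - <<'E'
from h import *
im=vision.get_image("wrist")
print("grip top wrist",onz(im,[[271,239]],.1))
try: print("scoop wrist",fit([(im,trace("wrist","scoop"))],PAN,[.4516,-.3748,.171]))
except Exception as e: print(e)
im=vision.get_image("top")
o=np.array([.6966,-.0036,0]);Q=R.from_euler("z",-.1796)
hsv=cv2.cvtColor(im["img"],cv2.COLOR_BGR2HSV)
D=[onz(im,[[p]],.01)[0] for p in([297.8,201.5],[330,205])]
for d in vision.trace("top","dish_a"):
    m=d["region"].astype(np.uint8);(c,r)=cv2.minEnclosingCircle(cv2.findNonZero(m));D.append(onz(im,[c],.01)[0])
for w in D: print(np.round(w,4),"shelf frame",np.round(Q.inv().apply(w-o),4))
E
```

```text
grip top wrist [[ 0.38171223 -0.38440966  0.1       ]]
scoop wrist (array([ 0.45164676, -0.37344765,  0.17161873]), np.float64(0.04050608255402097))
[0.7072 0.0337 0.01  ] shelf frame [0.0037 0.0386 0.01  ]
[ 0.699  -0.0392  0.01  ] shelf frame [ 0.0087 -0.0346  0.01  ]
[ 0.6978 -0.037   0.01  ] shelf frame [ 0.0072 -0.0326  0.01  ]
[0.7059 0.0341 0.01  ] shelf frame [0.0024 0.0388 0.01  ]
[ 0.5574 -0.1788  0.01  ] shelf frame [-0.1057 -0.1973  0.01  ]
[0.5883 0.1853 0.01  ] shelf frame [-0.1403  0.1665  0.01  ]
[ 0.8567 -0.0291  0.01  ] shelf frame [0.1621 0.0035 0.01  ]
[ 0.4508 -0.3684  0.01  ] shelf frame [-0.1767 -0.4029  0.01  ]
```

```bash
python3 -m pendant '[[0,-0.001,-0.09,0,0],[0,-0.001,-0.09,0.1,0],[0,-0.001,-0.09,0.2,0],[0,-0.001,-0.09,0.3,0],[0,-0.001,-0.09,0.36,0],[0,-0.001,-0.09,0.394,0],[0,-0.001,-0.09,0.394,0],[0,-0.001,-0.09,0.394,0]]'; python3 - <<'E'
from h import *
rows([.3826,-.3861,.061],.171+np.pi/2)
E
```

```text
t: 4.8
ee_pos: [0.3831, -0.3874, 0.0621]
ee_rot: [-0.268, 3.129, -0.002]
wrist_force: [-0.3, -0.4, 0.5]
width: 0.0932
grip_force: 0.0
t 4.8 pos [ 0.3831 -0.3874  0.0621] yaw_y 1.741 tilt [ 9.0e-04 -1.1e-03 -1.0e+00] F [-0.3 -0.4  0.5] w 0.0932 q6 -2.62
-> shift [0.0007 0.0034 0.0028] spin -0.0001
```

Close, then lift a little to see whether the pan droops.

```bash
python3 -m pendant '[[1,0,0.0034,0.002,0],[1,0,0.0034,0.002,0],[1,0,0.0034,0.002,0],[1,0,0.0034,0.002,0],[1,0,0.0034,0.002,0],[1,0,0.0034,0.002,0],[1,0,0.0034,0.002,0],[1,0,0.0034,0.002,0]]'; python3 -m pendant '[[1,0,0,-0.01,0],[1,0,0,-0.03,0],[1,0,0,-0.06,0],[1,0,0,-0.1,0],[1,0,0,-0.125,0],[1,0,0,-0.125,0],[1,0,0,-0.125,0]]'; python3 - <<'E'
from h import *
rows([.3826,-.3861,.061],.171+np.pi/2)
im=vision.get_image("side");cv2.imwrite("pics/s2.png",cv2.resize(im["img"][280:480,200:480],(784,560),interpolation=cv2.INTER_CUBIC))
E
```

```text
t: 5.6
ee_pos: [0.3823, -0.3857, 0.0603]
ee_rot: [0.267, -3.13, 0.0]
wrist_force: [0.0, -0.4, -0.5]
width: 0.0337
grip_force: 0.0
t: 6.3
ee_pos: [0.3822, -0.3856, 0.1102]
ee_rot: [0.267, -3.13, 0.0]
wrist_force: [0.2, -0.3, -3.9]
width: 0.0198
grip_force: 30.0
t 6.3 pos [ 0.3822 -0.3856  0.1102] yaw_y 1.741 tilt [ 0. -0. -1.] F [ 0.2 -0.3 -3.9] w 0.0198 q6 -2.62
-> shift [-0.0007 -0.0015  0.1231] spin -0.0002
```

View pics/s2.png

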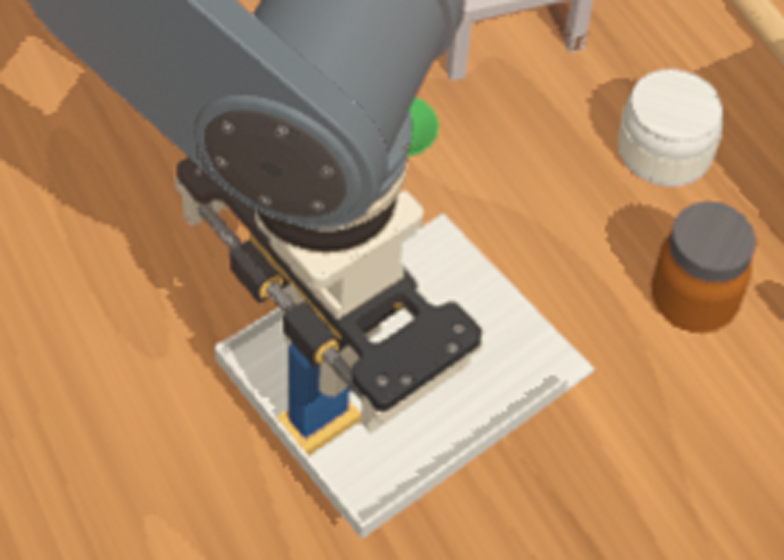

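The side view shows the scoop lifted and nearly level. Pan corners are at crop (593,370), (443,215), (365,535) and (217,348). I'll work out the pitch and height from these.

```bash
python3 - <<'E'
from h import *
from scipy.optimize import least_squares
im=vision.get_image("side")
px=np.array([[593,370],[443,215],[365,535],[217,348]])/2.8+[200,280]
L=np.array([[.095,-.076,.002],[.095,.076,.002],[-.095,-.076,0],[-.095,.076,.016]])-[-.07,0,.08]
def f(p): return (proj(im,R.from_euler("ZY",[p[3],p[4]]).apply(L)+p[:3])-px).ravel()
r=least_squares(f,[.382,-.386,.129,.171,0]);print(r.x,np.abs(r.fun).max())
def g(p): return f([.3822,-.3856,*p])
r=least_squares(g,[.129,.171,0]);print(r.x,np.abs(r.fun).max())
E
```

```text
[ 0.38708467 -0.38337428  0.11261075  0.17318068  0.01324179] 0.5857837495406102
[ 0.11629074  0.16509461 -0.01445185] 1.5432051408434972
```

The fingers closed late, so the grip is about 14 mm too high. I'll set the scoop down and regrip, leaving enough closing time.

```bash
python3 -m pendant '[[1,0,0,0.04,0],[1,0,0,0.07,0],[1,0,0,0.085,0],[1,0,0,0.085,0]]'; python3 -m pendant '[[1,0,0,0.005,0],[1,0,0,0.005,0]]';
```

```text
t: 6.8
ee_pos: [0.3819, -0.3852, 0.0751]
ee_rot: [0.267, -3.129, -0.003]
wrist_force: [0.3, -0.8, -2.4]
width: 0.0197
grip_force: 30.0
t: 7.0
ee_pos: [0.3824, -0.3858, 0.0744]
ee_rot: [-0.267, 3.13, -0.0]
wrist_force: [-0.7, 0.0, -2.8]
width: 0.0199
grip_force: 30.0
```

Nearly touching, so I release, lower and regrip.

```bash
python3 -m pendant '[[0.6,0,0,0,0],[0.6,0,0,0,0],[0.6,0,0,0,0],[0.6,0,0,0.02,0],[0.6,0,0,0.034,0],[0.6,0,0,0.034,0],[0.6,0,0,0.034,0]]'; python3 -m pendant '[[1,0,0,0,0],[1,0,0,0,0],[1,0,0,0,0],[1,0,0,0,0],[1,0,0,0,0],[1,0,0,0,0],[1,0,0,0,0],[1,0,0,0,0]]';python3 - <<'E'
from h import *
im=vision.get_image("side");s=trace("side","scoop");print(fit([(im,s)],PAN,[.4516,-.375,.171]))
rows([.3826,-.3861,.061],.171+np.pi/2)
E
```

```text
t: 7.7
ee_pos: [0.3822, -0.3856, 0.0604]
ee_rot: [0.267, -3.13, -0.001]
wrist_force: [0.3, -0.6, 0.6]
width: 0.0373
grip_force: 0.0
t: 8.5
ee_pos: [0.3824, -0.3858, 0.0608]
ee_rot: [-0.267, 3.13, -0.0]
wrist_force: [-0.7, -0.4, 2.8]
width: 0.0198
grip_force: 30.0
(array([ 0.45096815, -0.37426649,  0.17801611]), np.float64(0.6085336641620436))
t 8.6 pos [ 0.3824 -0.3858  0.0608] yaw_y 1.741 tilt [ 2.e-04 -2.e-04 -1.e+00] F [ 0.3 -0.3  4. ] w 0.0197 q6 -2.62
-> shift [-0.0004 -0.0009 -0.0005] spin -0.0002
```

```bash
python3 -m pendant '[[1,0,0,-0.02,0],[1,0,0,-0.05,0],[1,0,0,-0.08,0],[1,0,0,-0.1,0],[1,0,0,-0.1,0]]'; python3 -m pendant '[[1,0,0.03,0,0],[1,-0.003,0.1,0,0.01],[1,-0.006,0.19,0,0.02],[1,-0.01,0.28,0,0.03],[1,-0.012,0.37,0,0.04],[1,-0.012,0.46,0,0.05],[1,-0.012,0.52,0,0.056],[1,-0.012,0.545,0,0.056]]'; python3 - <<'E'
from h import *
rows([.4314,.0472,.1008],1.3912)
E
```

```text
t: 9.1
ee_pos: [0.3828, -0.3862, 0.1022]
ee_rot: [-0.267, 3.129, -0.003]
wrist_force: [-0.1, 0.0, -2.8]
width: 0.0199
grip_force: 30.0
t: 9.9
ee_pos: [0.3488, -0.1675, 0.1003]
ee_rot: [-0.007, -3.14, -0.002]
wrist_force: [-0.4, -0.5, -1.4]
width: 0.0198
grip_force: 30.0
t 9.9 pos [ 0.3488 -0.1675  0.1003] yaw_y 1.566 tilt [-0.0015  0.0012 -1.    ] F [-0.4 -0.5 -1.4] w 0.0198 q6 -2.13
-> shift [-0.2042  0.5378 -0.001 ] spin 0.0557
```

```bash
python3 -m pendant '[[1,-0.01,0.04,0,0.01],[1,-0.03,0.12,0,0.02],[1,-0.06,0.21,0,0.03],[1,-0.1,0.3,0,0.04],[1,-0.14,0.39,0,0.05],[1,-0.18,0.47,0,0.056],[1,-0.2,0.52,0,0.056],[1,-0.204,0.538,0,0.056]]'; python3 -m pendant '[[1,0,0,0,0],[1,0,0,0,0]]'; python3 - <<'E'
from h import *
rows([.4314,.0472,.1008],1.3912)
for c in("side","top"):
    im=vision.get_image(c)
    try: print(c,fit([(im,trace(c,"scoop"))],PAN[:4],[.5,.034,-.18],z=.04))
    except Exception as e: print(e)
    a=im["img"];cv2.imwrite(f"pics/{c}3.png",a)
a=cv2.imread("pics/side3.png")[150:400,150:450];b=cv2.imread("pics/top3.png")[150:400,180:480]
cv2.imwrite("pics/m3.png",np.hstack([cv2.resize(a,(400,333)),cv2.resize(b,(400,333))]))
E
```

```text
t: 10.7
ee_pos: [0.4335, 0.0461, 0.1004]
ee_rot: [0.281, 3.129, 0.0]
wrist_force: [0.0, 0.6, -3.3]
width: 0.0197
grip_force: 30.0
t: 10.9
ee_pos: [0.4324, 0.044, 0.1005]
ee_rot: [-0.285, -3.128, 0.0]
wrist_force: [0.2, 0.3, -3.3]
width: 0.0199
grip_force: 30.0
t 10.9 pos [0.4324 0.044  0.1005] yaw_y 1.389 tilt [-7.e-04 -2.e-04 -1.e+00] F [ 0.2  0.3 -3.3] w 0.0199 q6 -1.39
-> shift [ 0.0039  0.0075 -0.0008] spin -0.0007
side (array([ 0.50165042,  0.03217695, -0.18083099]), np.float64(0.14170654253345477))
top (array([ 0.57271057,  0.01820103, -0.2048042 ]), np.float64(1.0092571042456548))
```

View pics/m3.png

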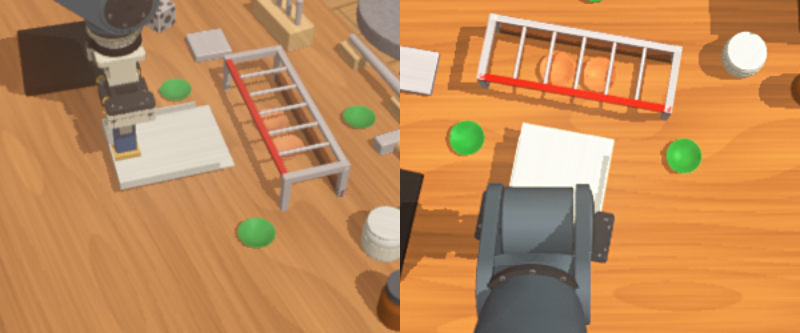

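The side view (left) shows the scoop held level ahead of the shelf, and the top view (right) shows it aimed at both dishes. Next I lower it and slide it in.

```bash
python3 -m pendant '[[1,0,0.0075,0.03,0],[1,0,0.0075,0.06,0],[1,0,0.0075,0.085,0],[1,0,0.0075,0.095,0],[1,0,0.0075,0.1,0],[1,0,0.0075,0.1,0]]';  python3 -m pendant '[[1,-0.03,0,0,0],[1,-0.07,0,0,0],[1,-0.11,0,0,0],[1,-0.15,0,0,0],[1,-0.18,0,0,0],[1,-0.2,0,0,0],[1,-0.2,0,0,0]]'; python3 - <<'E'
from h import *
c,s=.9839,-.1786
g=-.115; rows([.6966+g*c-.0026*s,-.0036+g*s+.0026*c,.0605],1.3912)
E
```

```text
t: 11.7
ee_pos: [0.4335, 0.0476, 0.0608]
ee_rot: [-0.285, -3.129, 0.0]
wrist_force: [0.1, 0.7, -3.8]
width: 0.0199
grip_force: 30.0
t: 12.4
ee_pos: [0.5129, 0.0331, 0.0607]
ee_rot: [0.285, 3.128, 0.0]
wrist_force: [-0.0, -0.1, -2.3]
width: 0.0203
grip_force: 30.0
t 12.4 pos [0.5129 0.0331 0.0607] yaw_y 1.389 tilt [ 9.e-04 -1.e-04 -1.e+00] F [-0.  -0.1 -2.3] w 0.0203 q6 -1.42
-> shift [-0.1807 -0.0013  0.0008] spin -0.0007
```

```bash
python3 -m pendant '[[1,0,0,0.003,0],[1,-0.01,0,0.003,0],[1,-0.025,0,0.003,0],[1,-0.04,0,0.003,0],[1,-0.055,0,0.003,0],[1,-0.07,0,0.003,0],[1,-0.08,0,0.003,0],[1,-0.08,0,0.003,0]]';  python3 -m pendant '[[1,-0.01,0,0,0],[1,-0.02,0,0,0],[1,-0.03,0,0,0],[1,-0.04,0,0,0],[1,-0.05,0,0,0],[1,-0.06,0,0,0],[1,-0.065,0,0,0],[1,-0.065,0,0,0]]'; python3 - <<'E'
from h import *
c,s=.9839,-.1786
g=-.115; rows([.6966+g*c-.0026*s,-.0036+g*s+.0026*c,.0595],1.3912)
a=vision.get_image("top")["img"][150:260,230:420];b=vision.get_image("side")["img"][180:320,260:440]
cv2.imwrite("pics/m4.png",np.hstack([cv2.resize(a,(450,260)),cv2.resize(b,(334,260))]))
E
```

```text
t: 13.2
ee_pos: [0.5419, 0.0279, 0.0604]
ee_rot: [-0.284, -3.125, -0.0]
wrist_force: [-13.1, 1.7, 18.9]
width: 0.0199
grip_force: 30.0
t: 14.0
ee_pos: [0.5674, 0.0233, 0.0604]
ee_rot: [-0.284, -3.125, -0.0]
wrist_force: [-13.4, 2.3, 18.1]
width: 0.0197
grip_force: 30.0
t 14.0 pos [0.5674 0.0233 0.0604] yaw_y 1.389 tilt [-3.4e-03  5.0e-04 -1.0e+00] F [-13.4   2.3  18.1] w 0.0197 q6 -1.43
-> shift [-0.0424 -0.0019  0.0021] spin -0.0005
```

View pics/m4.png

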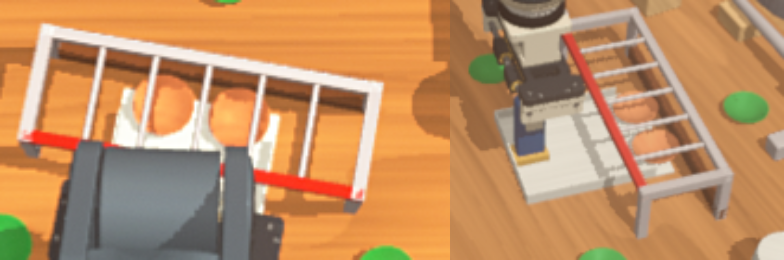

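Both dishes sit centred between the pan walls and are starting to ride up. I continue gently.

```bash
python3 -m pendant '[[1,-0.01,0,-0.001,0],[1,-0.02,0,-0.001,0],[1,-0.03,0,-0.001,0],[1,-0.036,0,-0.001,0],[1,-0.036,0,-0.001,0]]';  python3 -m pendant '[[1,-0.003,0,0,0],[1,-0.003,0,0,0]]'; python3 -m pendant '[[1,-0.004,0,0,0],[1,-0.004,0,0,0]]';python3 - <<'E'
from h import *
c,s=.9839,-.1786
g=-.115; rows([.6966+g*c-.0026*s,-.0036+g*s+.0026*c,.0595],1.3912)
E
```

```text
t: 14.6
ee_pos: [0.582, 0.0206, 0.0604]
ee_rot: [-0.284, -3.126, -0.0]
wrist_force: [-8.4, 2.2, 10.4]
width: 0.0201
grip_force: 30.0
t: 14.8
ee_pos: [0.5828, 0.0204, 0.0604]
ee_rot: [-0.284, -3.126, -0.0]
wrist_force: [-9.4, 1.9, 12.2]
width: 0.02
grip_force: 30.0
t: 15.0
ee_pos: [0.5845, 0.0201, 0.0604]
ee_rot: [-0.284, -3.126, -0.0]
wrist_force: [-9.6, 1.3, 11.7]
width: 0.02
grip_force: 30.0
t 15.0 pos [0.5845 0.0201 0.0604] yaw_y 1.389 tilt [-3.e-03  4.e-04 -1.e+00] F [-9.6  1.3 11.7] w 0.02 q6 -1.44
-> shift [ 0.0011 -0.0018  0.0023] spin -0.0006
```

```bash
for i in 1; do python3 -m pendant '[[1,-0.004,0,0,0],[1,-0.004,0,0,0]]'|grep -E "pos|force"; python3 -m pendant '[[1,-0.004,0,0,0],[1,-0.004,0,0,0]]'|grep -E "pos|force"; done;python3 - <<'E'
from h import *
a=vision.get_image("top")["img"][150:260,230:420];b=vision.get_image("side")["img"][180:320,260:440]
cv2.imwrite("pics/m5.png",np.hstack([cv2.resize(a,(450,260)),cv2.resize(b,(334,260))]))
E
```

```text
ee_pos: [0.5851, 0.02, 0.0604]
wrist_force: [-16.5, 3.4, 15.6]
grip_force: 30.0
ee_pos: [0.5855, 0.0199, 0.0603]
wrist_force: [-21.2, 3.3, 20.3]
grip_force: 30.0
```

View pics/m5.png

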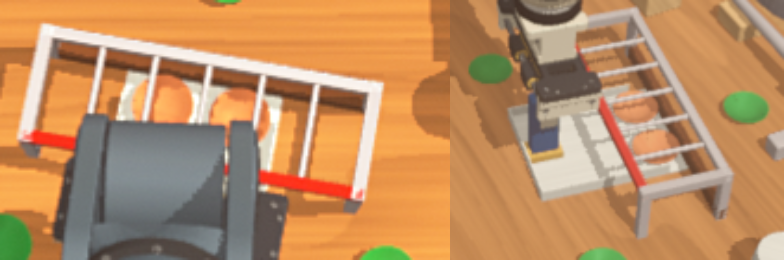

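The force rise shows the pan is at the stop, and both dishes are on it. Draw out gently.

```bash
python3 -m pendant '[[1,0.004,0,-0.001,0],[1,0.01,0,-0.002,0],[1,0.02,0,-0.002,0],[1,0.035,0,-0.002,0],[1,0.055,0,-0.002,0],[1,0.075,0,-0.002,0],[1,0.095,0,-0.002,0],[1,0.115,0,-0.002,0]]'|grep -E "pos|force";  python3 -m pendant '[[1,0.02,0,0,0],[1,0.04,0,0,0],[1,0.06,0,0,0],[1,0.08,0,0,0],[1,0.1,0,0,0],[1,0.12,0,0,0],[1,0.14,0,0,0],[1,0.16,0,0,0]]'|grep -E "pos|force"; python3 -m pendant '[[1,0.02,0,0,0],[1,0.04,0,0,0],[1,0.06,0,0,0],[1,0.075,0,0,0],[1,0.085,0,0,0],[1,0.09,0,0,0],[1,0.09,0,0,0]]'|grep -E "pos|force";python3 - <<'E'
from h import *
a=vision.get_image("top")["img"][150:300,230:420];b=vision.get_image("side")["img"][180:340,230:420]
cv2.imwrite("pics/m6.png",np.hstack([cv2.resize(a,(400,316)),cv2.resize(b,(376,316))]))
rows([.4,.05,.12],1.39)
E
```

```text
ee_pos: [0.5432, 0.0275, 0.0607]
wrist_force: [-0.1, -0.2, -3.6]
grip_force: 30.0
ee_pos: [0.4804, 0.039, 0.0607]
wrist_force: [-0.0, -0.1, -4.5]
grip_force: 30.0
ee_pos: [0.4456, 0.0454, 0.0607]
wrist_force: [-0.1, -0.8, -3.7]
grip_force: 30.0
t 17.9 pos [0.4459 0.0454 0.0607] yaw_y 1.389 tilt [ 3.e-04 -0.e+00 -1.e+00] F [-0.2 -0.4 -3.6] w 0.0196 q6 -1.39
-> shift [ 0.1149 -0.0094 -0.1483] spin -0.0002
```

View pics/m6.png

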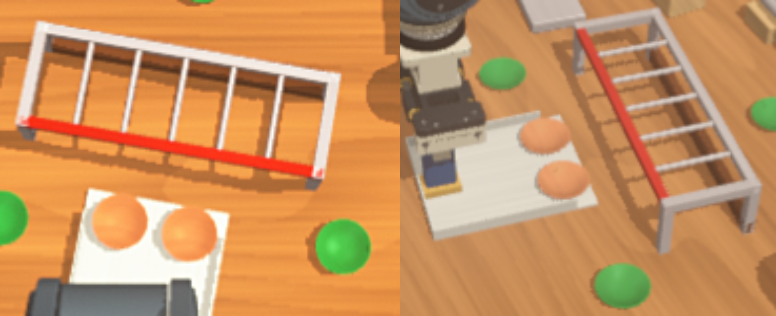

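Both dishes lie bulge down in the pan, clear of the shelf. Lift smoothly and carry to the slate.

```bash
python3 -m pendant '[[1,0,0,-0.005,0],[1,0,0,-0.015,0],[1,0,0,-0.035,0],[1,0,0,-0.06,0],[1,0,0,-0.09,0],[1,0,0,-0.115,0],[1,0,0,-0.13,0],[1,0,0,-0.135,0]]'|grep -E "pos|force"; python3 -m pendant '[[1,0.004,0.01,0,0],[1,0.01,0.027,0,0],[1,0.02,0.051,0,0],[1,0.032,0.083,0,0],[1,0.047,0.123,0,0],[1,0.062,0.163,0,0],[1,0.077,0.203,0,0],[1,0.093,0.243,0,0]]'|grep -E "pos|force"; python3 -m pendant '[[1,0.015,0.04,0,0],[1,0.03,0.08,0,0],[1,0.046,0.12,0,0],[1,0.061,0.16,0,0],[1,0.077,0.2,0,0],[1,0.092,0.24,0,0],[1,0.107,0.28,0,0],[1,0.123,0.32,0,0]]'|grep -E "pos|force";python3 -m pendant '[[1,0.015,0.04,0,0],[1,0.03,0.08,0,0],[1,0.046,0.12,0,0],[1,0.06,0.155,0,0],[1,0.071,0.185,0,0],[1,0.079,0.208,0,0],[1,0.085,0.22,0,0],[1,0.085,0.22,0,0]]'|grep -E "pos|force"; python3 - <<'E'
from h import *
rows([.3818,.3862,.081],1.389)
im=vision.get_image("side");print(fit([(im,trace("side","scoop"))],PAN,[.45,.373,-.18],z=.055))
a=vision.get_image("top")["img"][230:400,80:270];b=im["img"][100:260,150:340]
cv2.imwrite("pics/m7.png",np.hstack([cv2.resize(a,(400,358)),cv2.resize(b,(400,358))]))
E
```

```text
ee_pos: [0.446, 0.0454, 0.1155]
wrist_force: [0.0, 0.5, -5.0]
grip_force: 30.0
ee_pos: [0.426, 0.1491, 0.1144]
wrist_force: [1.7, -0.1, -4.7]
grip_force: 30.0
ee_pos: [0.4004, 0.2838, 0.1143]
wrist_force: [0.9, -0.2, -4.0]
grip_force: 30.0
ee_pos: [0.3836, 0.3756, 0.1146]
wrist_force: [-0.0, -0.2, -4.4]
grip_force: 30.0
t 21.1 pos [0.3836 0.3756 0.1146] yaw_y 1.39 tilt [-1.e-04 -1.e-04 -1.e+00] F [-0.  -0.2 -4.4] w 0.0196 q6 -0.7
-> shift [0.0092 0.0253 0.0839] spin 0.0002
(array([ 0.45029796,  0.36399802, -0.13682178]), np.float64(0.4282495724792881))
```

View pics/m7.png

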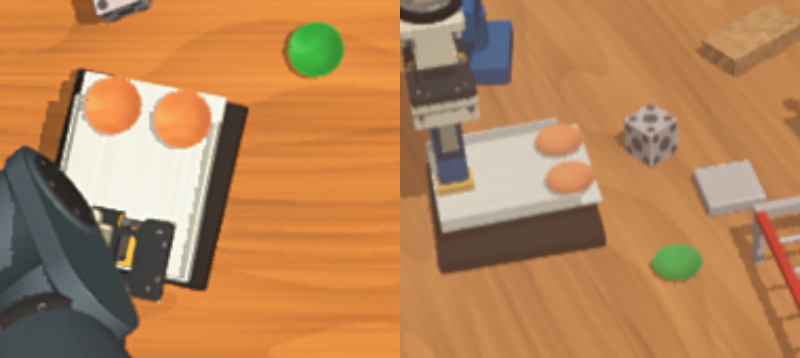

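```bash
python3 -m pendant '[[1,0.003,0.008,0.005,0],[1,0.006,0.017,0.015,0],[1,0.009,0.023,0.03,0],[1,0.009,0.025,0.047,0],[1,0.009,0.025,0.062,0],[1,0.009,0.025,0.072,0],[1,0.009,0.025,0.078,0],[1,0.009,0.025,0.08,0]]'|grep -E "pos|force"; python3 -m pendant '[[1,0,0,0.002,0],[1,0,0,0.003,0],[1,0,0,0.003,0]]'|grep -E "pos|force"
```

```text
ee_pos: [0.382, 0.3856, 0.0824]
wrist_force: [-0.1, -0.3, -4.3]
grip_force: 30.0
ee_pos: [0.3821, 0.3858, 0.0816]
wrist_force: [1.1, -0.1, -3.7]
grip_force: 30.0
```

```bash
python3 -m pendant '[[1,0,0,0.001,0],[1,0,0,0.002,0],[1,0,0,0.002,0]]'|grep -E "pos|force"; python3 -m pendant '[[1,0,0,0.001,0],[1,0,0,0.001,0]]'|grep -E "pos|force"
```

```text
ee_pos: [0.382, 0.3857, 0.0806]
wrist_force: [0.5, 0.1, -3.9]
grip_force: 30.0
ee_pos: [0.3821, 0.3857, 0.0804]
wrist_force: [-0.6, -0.6, -0.6]
grip_force: 30.0
```

```bash
python3 -m pendant '[[0.5,0,0,0.001,0],[0.5,0,0,0.001,0],[0.5,0,0,0.001,0],[0.5,0,0,0.001,0],[0.5,0,0,0.001,0],[0.5,0,0,0,0]]'; python3 -m pendant '[[0.5,0,0,-0.03,0],[0.5,0,0,-0.08,0],[0.5,0,0,-0.15,0],[0.5,0,0,-0.25,0],[0.5,0,0,-0.3,0],[0.5,0.2,0,-0.35,0],[0.5,0.25,0,-0.35,0],[0.5,0.25,0,-0.35,0]]'|grep -E "pos|force"; python3 - <<'E'
from h import *
im=vision.get_image("side");print(fit([(im,trace("side","scoop"))],PAN,[.45,.373,-.18],z=.02))
a=vision.get_image("top")["img"][230:400,80:270];b=im["img"][100:260,150:340]
cv2.imwrite("pics/m8.png",np.hstack([cv2.resize(a,(400,358)),cv2.resize(b,(400,358))]))
E
```

```text
t: 23.45
ee_pos: [0.382, 0.3857, 0.0802]
ee_rot: [-0.285, -3.129, 0.0]
wrist_force: [-0.1, 1.4, 0.4]
width: 0.0464
grip_force: 0.0
ee_pos: [0.2801, 0.4044, 0.2223]
wrist_force: [0.2, -0.4, -0.0]
grip_force: 0.0
(array([ 0.4488719 ,  0.37301512, -0.17785625]), np.float64(0.2789673813450614))
```

View pics/m8.png

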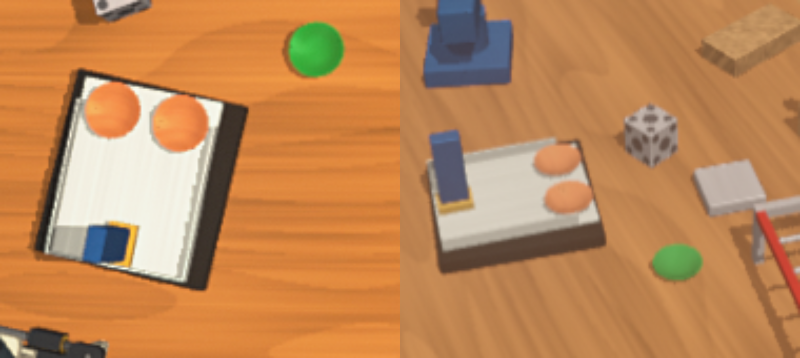

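The scoop lies flat on the slate, about 10 mm off centre, with both dishes in the pan bulge down and the arm clear. Handing in.

```bash
python3 -c "
from cell import close_job
print(close_job())"
```

```text
the job is handed in; nothing more can be done
None
```

The job is handed in: the scoop lies flat on the slate, about 10 mm off its centre by my estimate, with both dishes bulge down in the pan, the gripper clear, and about 24 s of the 62 s used; the judge's verdict was not shown.

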